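# Find the set-screw flat and hold the collar on it

### The job

A grinder spindle stands upright in its bearing stand: first pinch the bare spindle across its set-screw flat, one finger on the flat, and turn it until the flat faces the key block on the stand's tongue. Then pick up the loose shaft collar, lower it over the spindle with its set screw pointing at the key block so that the screw comes about half-way up the flat, level and clear of everything below, and finish while still holding it there in the gripper, ready for the screw to be tightened. Do not disturb the marble offcut, hammer, jar or brush.

Things in the scene. Friction and masses are not known exactly. Their poses are not given: they have to be found in the camera images.
- stand: Grey bearing stand, fixed. Origin on the spindle's axis at bench level, z up. Foot plate 100 x 100 x 12 mm; domed housing up to z = 40 mm, radius 36 mm at its foot. +x points along a 36 mm wide tongue to the dark wooden key block (30 mm cube centred 108 mm from the axis, top at z = 42 mm), from which a bent hex key rises to z = 79 mm and reaches out to 153 mm from the axis.
- spindle_top (a point): Centre of the spindle's top end, on its axis, 140 mm above the bench. The steel spindle is 20 mm in diameter from z = 46 to 140 mm (below that a 32 mm shoulder, z = 40 to 46 mm); its last 2 mm are chamfered on the round side.
- spindle (a joint): Turning angle of the spindle in rad, about the vertical, positive anticlockwise from above; at 0 the flat faces the key block (stand's +x). It turns by hand against light friction (0.06 N m), stays where it is left, and starts 0.6 to 1.6 rad from 0, on the positive side.
- flat: Set-screw flat on the spindle, z = 85 to 140 mm (open at the top: the end is a D from above). Origin mid-face, z = 111.5 mm, 6 mm from the spindle's axis; x points squarely out of the flat. Pinched across the flat the spindle is 16 mm thick (middle of the pinch 2 mm from the axis, away from the flat), elsewhere on the round up to 20 mm: so the fingers feel it.
- collar: Loose dark steel shaft collar lying flat on the bench: outer diameter 46 mm, height 24 mm, bore 24 mm, about 0.19 kg. Origin on its axis at the underside, z up. x points along its set screw, whose 4 mm wide tip stands into the bore to 7.5 mm from the axis at mid height: it goes down the spindle only with the screw over the flat. Grip from above across its y axis.
- screw (a point): Middle of the set screw's round head (about 10 mm in diameter, reaching 34 mm from the collar's axis): 30 mm from the collar's axis along the collar's x, 12 mm above the collar's underside.
- marble_offcut: Bystander: loose marble block 70 x 100 x 30 mm, origin under its centre.
- hammer: Bystander: loose hammer with wooden handle, 260 mm long, lying on the bench.
- paste_jar: Bystander: loose jar 64 mm in diameter, 75 mm tall, origin under its centre.
- brush: Bystander: loose brush 200 mm long, lying on the bench.
There are look-alikes about, which are no part of the job. There is more than one size of the stand; the job needs the largest.

How it is judged:
By the outcome, as a careful person would: the job done as asked, in the order asked, and still so for the second after the job is handed in, while the arm keeps its last pose, push and grip.
It also fails if it takes over 64 s, if anything falls off the work surface, if the arm or the gripper's body presses on something with over 40 N, if the wrist force passes 120 N, or if a joint passes its speed limit or range.

### The arm

A 6-joint arm with a two-finger parallel gripper is mounted at the origin on the work surface. World frame = base frame: x ahead of the robot, y to its left, z up, the work surface at z = 0. Lengths are in m, angles in rad, forces in N, time in s.
With the tool pointing down it reaches from about 0.35 to 0.85 m from the base axis. Payload 8.1 kg.
Tool frame: the origin (TCP) lies at the very end of the fingers, on their centre line; the grasp point (between the pads) lies 19 mm behind it; z points along the fingers, y is the direction in which the jaws open and shut (so a half turn about z gives the same grasp; the last joint's range is limited). The gripper opens to 93 mm and grips with 3 to 60 N. Pads are 15 mm wide; open, the fingers measure 128 mm over their backs; the gripper's body (75 mm by 188 mm) begins 65 mm behind the grasp point.
Start: joints at [1.045, 0.13, 1.488, -0, 1.523, -0.085], TCP at [0.256, 0.543, 0.219] pointing down, gripper open.
Joint ranges: [-2.96, 2.96], [-0.89, 2.26], [0.02, 2.5], [-1.34, 4.48], [0, 2.73], [-2.66, 2.66]. Speed limits (rad/s): [2.39, 2.39, 2.79, 3.14, 3.14, 3.14].

### API

Orientations are given as a rotation vector (axis times angle).
In Python, from plant import read_state, read_camera, close_job gives the robot as it stands.
- The arm moves only by the tool jog_arm, never from a script. Its argument "motion" is one flat list of numbers, 7 for each row, row after row: the opening, from 0 (shut) to 1 (fully open), then the shift along the tool's x, y, z scaled (see below), then the turn, a rotation vector about the tool's x, y, z scaled (see below). A call has 1 to 8 rows; each row is the pose to reach, as a shift and turn from the pose measured when the call began, along the tool's axes at that moment; what a row does not reach only later rows make up. The controller multiplies each number of a shift by 0.5 m and each number of a turn by 90 degrees. A row lasts 1/10 s, in which the tool goes at most 50 mm and 8.59 degrees, less where a joint would pass 70% of its speed; a pose out of reach is approached as far as the arm can. A call with a number of a shift or a turn outside -1 to 1 is refused whole. A call with a gripper value outside its range is refused whole. The fingers move at their own pace and stop on an object; "grip_force" is the grip in N (left out, the last holds). Time passes only in rows, so rows that repeat a pose let the fingers close. It gives the time, the measured TCP pose, the force and the opening at its end, in the units of the state.
- read_state(): the state, without advancing time (a new reading comes with each control period).
- read_camera(name): name is "scene" or "top" or "wrist"; returns a dict with "frame" (420x560x3 uint8, red, green, blue), "vertical_fov" (degrees; the focal length in pixels is half the picture's height over the tangent of half this angle, whatever the lens; pixels are square), "cx", "cy" (the principal point, pixels), "world_from_camera" (4x4, takes a point from camera to world coordinates); the wrist camera has in their place "hand_eye" (4x4, takes a point from camera to tool coordinates, whose origin is the TCP and whose axes are the flange's). Camera axes: x right, y down, z forward; pixel columns grow to the right and rows downward; lengths in m; the calibration is good to about 2 mm. A picture is of the moment at which its call begins: read the wrist's pose just before it. There is no depth.
- close_job(): hands the job in, once; it reports no verdict.
The state is a dict: "t": time; "q": joint angles; "dq": joint speeds; "joint_torque": joint torques, N m; "tool_pos": TCP position; "orientation": TCP orientation; "force": force on the tool from outside, world axes, zero at the start; "wrist_torque": the same for the moment, N m; "opening": finger opening in m.
Only numpy, scipy, OpenCV 4.12 (cv2) and the standard library are available. Lean on these libraries where they do the work, as an engineer would, in place of code of your own. Each camera call takes 0.05 s, during which the arm holds its last target.

## Working session

There is one attempt and no reset: what is moved stays moved. The work goes in short steps, Python scripts to look and compute and a tool call to move; the robot and the scene stay as the last step left them, time stands still between calls to the robot, and variables do not carry over. Pictures are saved under pics/ and viewed, and the job is handed in when it is done.

Besides the shell and the picture viewer there is one more tool, called after "Emit:" as name(argument=value, ...) on one line, values as JSON. jog_arm: Moves the arm, as the interface text tells. Its arguments: {"type":"object","properties":{"motion":{"type":"array","items":{"type":"number"}},"grip_force":{"type":"number"}},"required":["motion"]}

```bash
ls; mkdir -p pics
cat > h.py <<'E'
import numpy as np, cv2
from plant import read_state, read_camera, close_job
from scipy.spatial.transform import Rotation as R
def save(n,f,scale=1):
    cv2.imwrite('pics/'+n+'.png',cv2.cvtColor(cv2.resize(f,None,fx=scale,fy=scale,interpolation=cv2.INTER_CUBIC),cv2.COLOR_RGB2BGR))
E
python3 - <<'E'
from h import *
s=read_state(); print(s)
for n in ['scene','top','wrist']:
    c=read_camera(n); save(n+'0',c['frame']); print(n,{k:v for k,v in c.items() if k!='frame'})
    np.savez('pics/'+n+'0.npz',**c)
E
```

```text
pics
{'t': 0.0, 'q': array([ 1.04460761e+00,  1.31170084e-01,  1.48926814e+00, -2.99287498e-05,
        1.52299281e+00, -8.54003403e-02]), 'dq': array([ 0.00257505,  0.00022774, -0.00087625, -0.00076631, -0.00024125,
       -0.00131723]), 'joint_torque': array([ 1.72033965e-04, -5.59831023e+01, -4.91768324e+01,  7.70648383e-02,
        3.51600687e-02, -1.59709880e-04]), 'tool_pos': array([0.25569621, 0.54216227, 0.21758824]), 'orientation': array([-6.86679805e-01, -3.06508884e+00,  2.76742171e-03]), 'force': array([ 1.41998942,  0.51583012, -0.04386407]), 'wrist_torque': array([ 0.02266518,  0.02755154, -0.02606412]), 'opening': 0.09289420368498666}
scene {'vertical_fov': 44.22790999911134, 'cx': 284.014122729692, 'cy': 213.98072121216896, 'world_from_camera': array([[ 0.65800461,  0.50207941, -0.56120067,  1.28655443],
       [ 0.75301162, -0.43689866,  0.49202953, -0.7044256 ],
       [ 0.00185008, -0.74634833, -0.66555297,  1.00206342],
       [ 0.        ,  0.        ,  0.        ,  1.        ]])}
top {'vertical_fov': 45.15679584070772, 'cx': 271.3159511059345, 'cy': 204.78615241415525, 'world_from_camera': array([[-2.39867671e-02, -9.81796852e-01,  1.88413314e-01,
         2.50502545e-01],
       [-9.99711825e-01,  2.37359530e-02, -3.58770204e-03,
        -2.64383551e-02],
       [-9.49774983e-04, -1.88445075e-01, -9.82083271e-01,
         1.68964029e+00],
       [ 0.00000000e+00,  0.00000000e+00,  0.00000000e+00,
         1.00000000e+00]])}
wrist {'vertical_fov': 62.730930449734046, 'cx': 281.5768427185223, 'cy': 208.6386866632066, 'hand_eye': array([[ 5.60036665e-04, -9.60214200e-01, -2.79263992e-01,
         7.78706645e-02],
       [ 9.99999642e-01,  7.15014107e-04, -4.53084675e-04,
         7.82658458e-04],
       [ 6.34736033e-04, -2.79263638e-01,  9.60214256e-01,
        -1.66367695e-01],
       [ 0.00000000e+00,  0.00000000e+00,  0.00000000e+00,
         1.00000000e+00]])}
```

View pics/scene0.png

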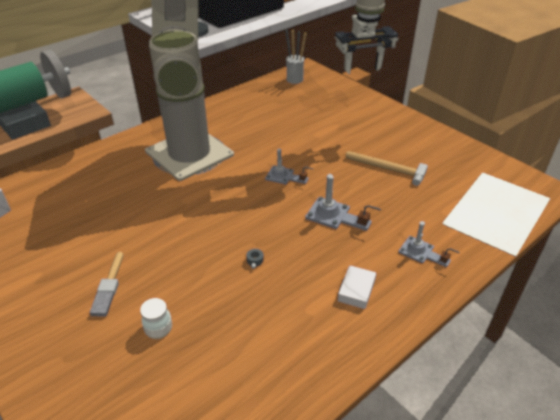

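View pics/top0.png

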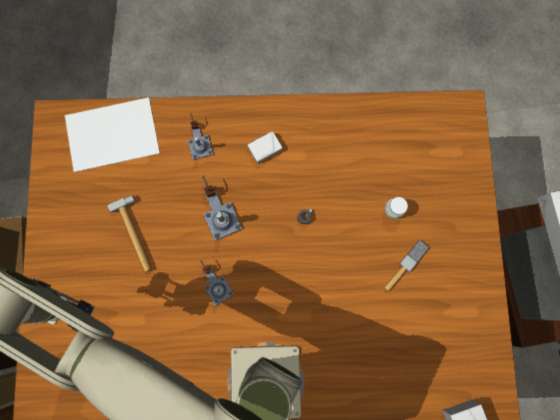

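View pics/wrist0.png

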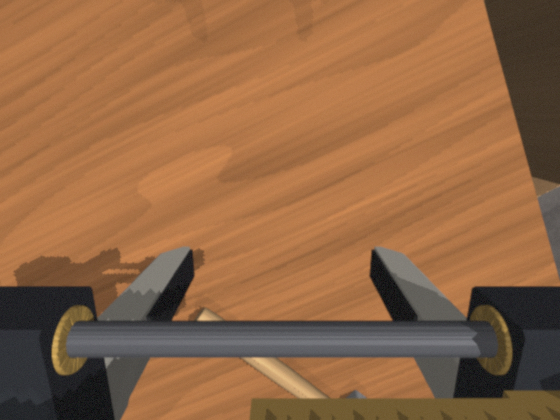

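Three stands could be taken for the target. In the top view they are at (222,218), (200,146) and (218,289); in the scene view at (328,210), (417,247) and (281,175). The one at top (222,218) looks largest. There is a single collar, at top (306,216) and scene (255,258). I'll check both choices in close crops.

```bash
cat >> h.py <<'E'
def ray(c,u,v,T=None):
    T=c['world_from_camera'] if T is None else T
    f=210/np.tan(np.radians(float(c['vertical_fov']))/2)
    d=T[:3,:3]@np.array([(u-c['cx'])/f,(v-c['cy'])/f,1]); return T[:3,3],d
def onz(c,u,v,z,T=None):
    o,d=ray(c,u,v,T); return o+d*(z-o[2])/d[2]
def proj(c,p,T=None):
    T=c['world_from_camera'] if T is None else T
    f=210/np.tan(np.radians(float(c['vertical_fov']))/2)
    q=T[:3,:3].T@(np.asarray(p)-T[:3,3]); return np.array([c['cx']+f*q[0]/q[2],c['cy']+f*q[1]/q[2]])
E
python3 - <<'E'
from h import *
t=np.load('pics/top0.npz'); s=np.load('pics/scene0.npz')
a=t['frame'][165:250,180:330]; b=s['frame'][160:280,230:390]
save('topc',a,5); save('scenec',b,5)
for z,u,v in [(0.04,222,218),(.0,200,146),(0,218,289)]:
    print(onz(t,u,v,z).round(3))
print(onz(t,306,216,.024), onz(s,255,257,.024))
E
```

```text
[0.526 0.132 0.04 ]
[0.789 0.211 0.   ]
[0.296 0.15  0.   ]
[ 0.52908366 -0.14755031  0.024     ] [ 0.53888126 -0.14887758  0.024     ]
```

View pics/topc.png

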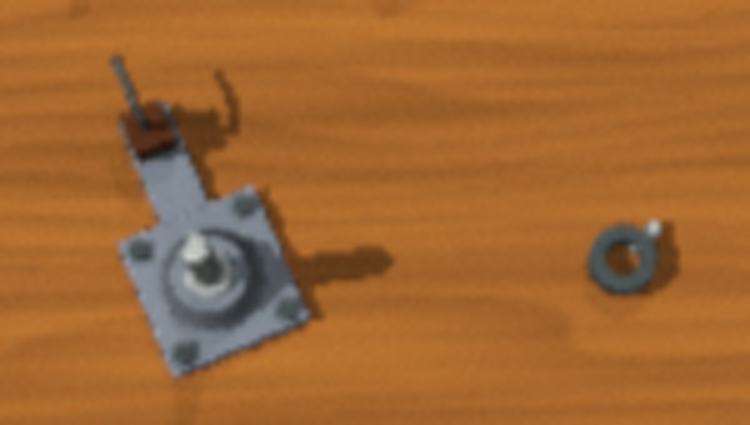

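View pics/scenec.png

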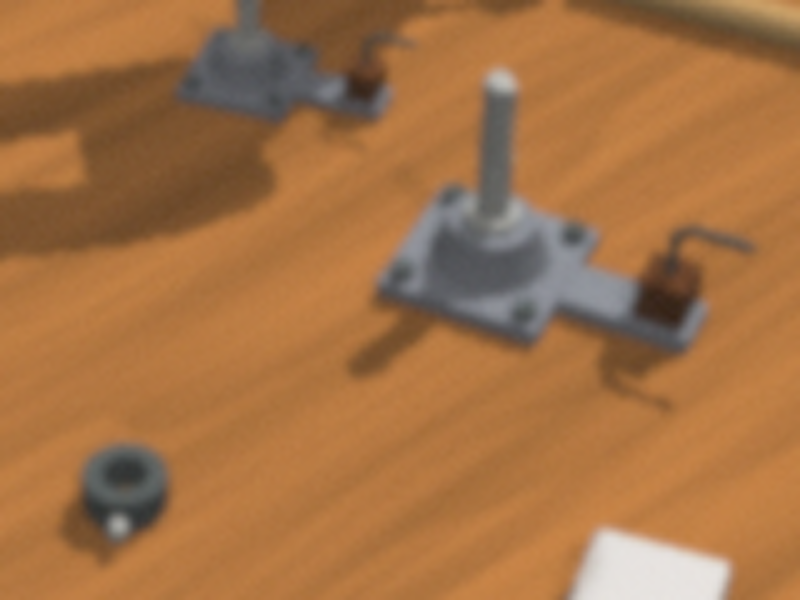

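The crops confirm the choices. The stand at top (222,218) has a plate about 30 px across, roughly 100 mm, so it is the largest. The collar's bright screw head is to the upper right of its centre in the top view. I'll move over the stand for a close look.

Emit:
jog_arm(motion=[1, -0.83, -0.52, -0.16, 0, 0, 0, 1, -0.83, -0.52, -0.16, 0, 0, 0, 1, -0.83, -0.52, -0.16, 0, 0, 0, 1, -0.83, -0.52, -0.16, 0, 0, 0, 1, -0.83, -0.52, -0.16, 0, 0, 0, 1, -0.83, -0.52, -0.16, 0, 0, 0, 1, -0.83, -0.52, -0.16, 0, 0, 0, 1, -0.83, -0.52, -0.16, 0, 0, 0])

```text
t: 0.95
tool_pos: [0.4695, 0.2083, 0.2829]
orientation: [-0.687, -3.065, 0.002]
force: [0.6, 0.7, -0.4]
opening: 0.0929
```

Emit:
jog_arm(motion=[1, -0.16, -0.1, -0.03, 0, 0, 0, 1, -0.16, -0.1, -0.03, 0, 0, 0, 1, -0.16, -0.1, -0.03, 0, 0, 0, 1, -0.16, -0.1, -0.03, 0, 0, 0, 1, -0.16, -0.1, -0.03, 0, 0, 0])

```text
t: 1.45
tool_pos: [0.5199, 0.1298, 0.2975]
orientation: [-0.685, -3.064, 0.002]
force: [-0.2, -0.2, -0.0]
opening: 0.093
```

```bash
cat >> h.py <<'E'
def wristT(s,c):
    T=np.eye(4);T[:3,:3]=R.from_rotvec(s['orientation']).as_matrix();T[:3,3]=s['tool_pos']
    return T@c['hand_eye']
def snap(name,cam='wrist',scale=1):
    s=read_state(); c=read_camera(cam)
    c=dict(c)
    if cam=='wrist': c['world_from_camera']=wristT(s,c)
    np.savez('pics/'+name+'.npz',**c); save(name,c['frame'],scale)
    print(name,'t',s['t'].__round__(2),'tcp',s['tool_pos'].round(4),'rv',s['orientation'].round(3),'F',s['force'].round(1),'open',round(s['opening'],4))
    return s,c
E
python3 -c "
from h import *
snap('w1')"
```

```text
w1 t 1.45 tcp [0.5199 0.1298 0.2975] rv [-6.850e-01 -3.064e+00  2.000e-03] F [-0.2 -0.2 -0. ] open 0.093
```

View pics/w1.png

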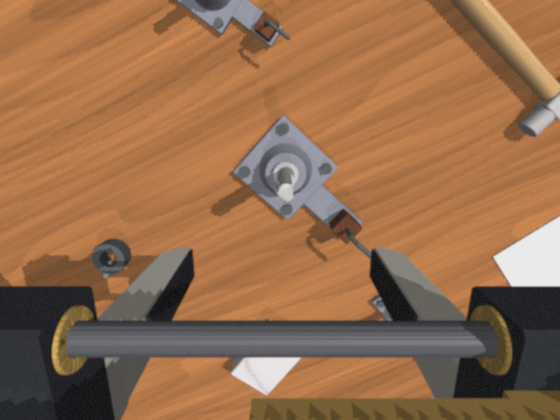

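The wrist view shows our stand with the plate centred near (286,170), the spindle top near (286,190), the block near (346,225) and the collar near (110,257). I'll crop and measure.

Run:
```python
from h import *
c=np.load('pics/w1.npz')
save('w1c',c['frame'][100:250,220:380],5)
save('w1col',c['frame'][220:290,70:160],8)
```

```text
(no output)
```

View pics/w1c.png

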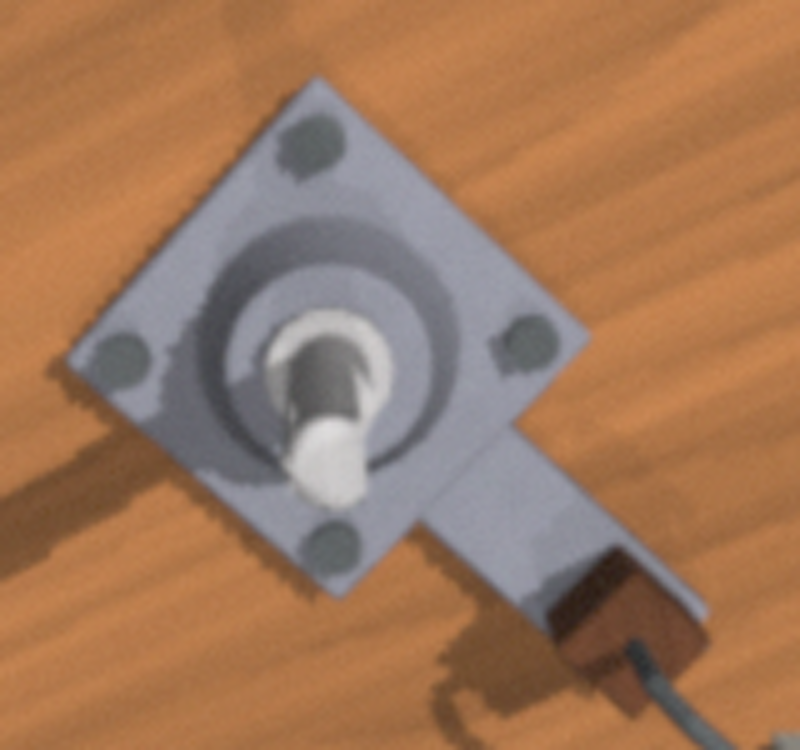

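View pics/w1col.png

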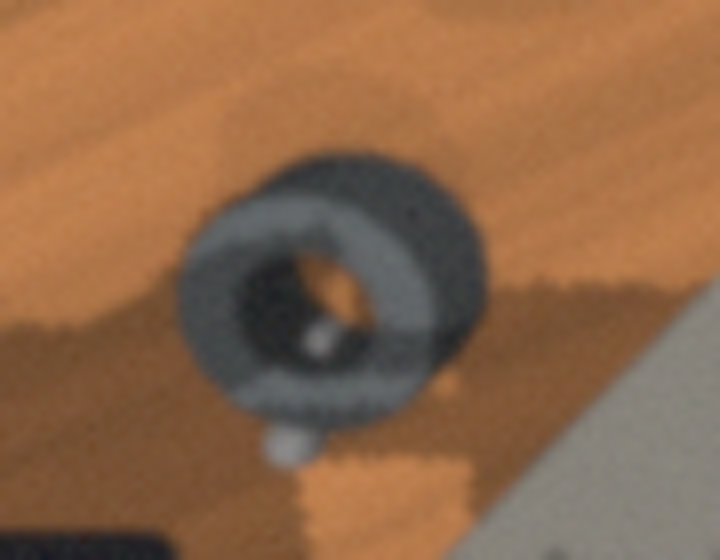

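Run:
```python
from h import *
c=np.load('pics/w1.npz')
P=np.array([onz(c,x/5+220-.4,y/5+100-.4,.012)[:2] for x,y in [(320,75),(590,338),(340,598),(68,362)]])
print(P.round(4),'centre',P.mean(0).round(4),'sides',np.linalg.norm(P-np.roll(P,1,0),axis=1).round(4))
e=(P[1]-P[0])+(P[2]-P[3]); f=(P[2]-P[1])+(P[3]-P[0])
print(np.degrees(np.arctan2(e[1],e[0])),np.degrees(np.arctan2(f[1],f[0])))
C=P.mean(0)
# block top centre: corners
B=np.array([onz(c,x/5+220-.4,y/5+100-.4,.042)[:2] for x,y in [(622,548),(708,640),(640,716),(550,615)]]);print('block',B.mean(0).round(4), np.linalg.norm(B.mean(0)-C), np.degrees(np.arctan2(*(B.mean(0)-C)[::-1])))
print('top ',onz(c,330/5+219.6,462/5+99.6,.14)[:2].round(4))
print('shoulder',onz(c,330/5+219.6,372/5+99.6,.046)[:2].round(4))
# top camera
t=np.load('pics/top0.npz')
Q=np.array([onz(t,x/5+180-.4,y/5+165-.4,.012)[:2] for x,y in [(120,245),(258,186),(311,318),(178,377)]]);print('topcam',Q.mean(0).round(4))
# collar
k=np.array([onz(c,x/8+70-.45,y/8+220-.45,.024)[:2] for x,y in [(312,310)]]);print('collar',k.round(4))
h=onz(c,290/8+69.5,447/8+219.5,.012)[:2];print('head',h.round(4),np.linalg.norm(h-k[0]),np.degrees(np.arctan2(*(h-k[0])[::-1])))
```

```text
[[0.457  0.1623]
 [0.548  0.1984]
 [0.5853 0.1083]
 [0.4951 0.0707]] centre [0.5213 0.135 ] sides [0.0992 0.0978 0.0975 0.0978]
22.126940621584207 -67.4608032099386
block [0.6162 0.1762] 0.10344419328096437 23.525929379892734
top  [0.5212 0.1339]
shoulder [0.5212 0.1348]
topcam [0.5214 0.1313]
collar [[ 0.5278 -0.1393]]
head [ 0.5509 -0.1661] 0.03538069067461837 -49.20088913990385
```

Emit:
jog_arm(motion=[1, -0.042, 0.009, 0.245, 0, 0, 0, 1, -0.042, 0.009, 0.245, 0, 0, 0, 1, -0.042, 0.009, 0.245, 0, 0, 0, 1, -0.042, 0.009, 0.245, 0, 0, 0, 1, -0.042, 0.009, 0.245, 0, 0, 0, 1, -0.042, 0.009, 0.245, 0, 0, 0])

```text
t: 2.1
tool_pos: [0.5416, 0.1261, 0.1777]
orientation: [0.682, 3.065, 0.0]
force: [0.3, -0.2, -0.2]
opening: 0.0929
```

Run:
```python
from h import *
s,c=snap('w2')
p=proj(c,[.521,.1345,.14]); print(p)
x,y=map(int,p); save('w2c',c['frame'][y-50:y+50,x-65:x+65],6); print(x-65,y-50)
```

```text
w2 t 2.1 tcp [0.5416 0.1261 0.1777] rv [0.682 3.065 0.   ] F [ 0.3 -0.2 -0.2] open 0.0929
[278.57346999 202.82361287]
213 152
```

View pics/w2.png

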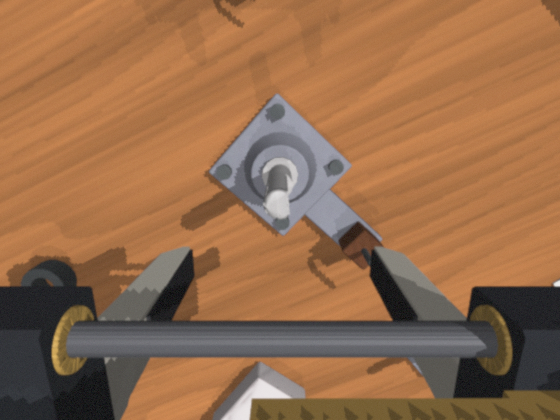

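View pics/w2c.png

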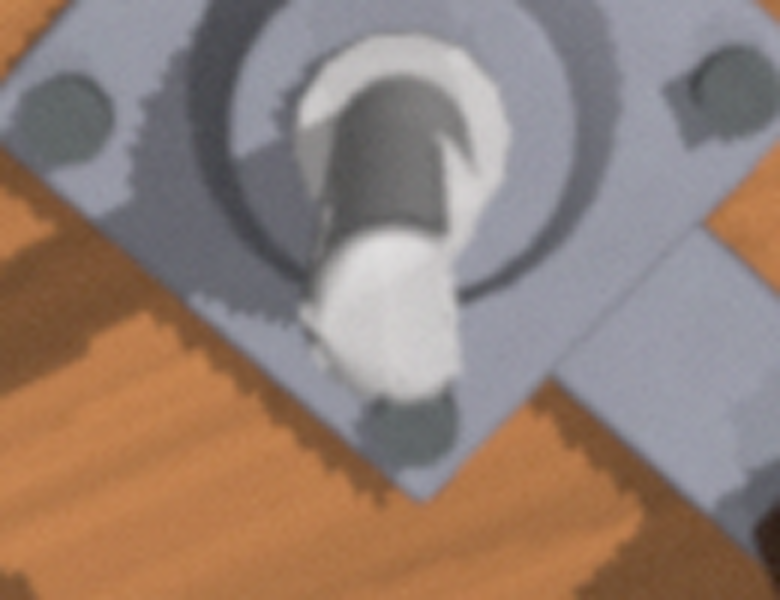

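Run:
```python
from h import *
c=np.load('pics/w2.npz')
g=cv2.resize(c['frame'][175:230,255:300],None,fx=12,fy=12,interpolation=cv2.INTER_CUBIC)
cv2.imwrite('pics/w2d.png',cv2.cvtColor(g,cv2.COLOR_RGB2BGR))
gg=c['frame'][175:230,255:300].min(axis=2)
for r in range(8,50,2): print(r+175,gg[r,5:40].tolist())
```

```text
183 [105, 106, 100, 107, 123, 133, 120, 100, 92, 84, 84, 84, 90, 91, 99, 99, 102, 107, 108, 111, 113, 115, 116, 117, 117, 115, 124, 162, 197, 207, 208, 207, 204, 199, 193]
185 [103, 105, 100, 104, 109, 111, 102, 99, 92, 88, 84, 84, 88, 93, 96, 101, 105, 107, 106, 110, 113, 116, 117, 117, 117, 114, 124, 158, 196, 207, 207, 206, 205, 192, 172]
187 [104, 104, 104, 100, 104, 102, 110, 122, 104, 83, 84, 85, 88, 93, 96, 99, 102, 105, 103, 104, 106, 107, 112, 115, 115, 112, 119, 149, 188, 200, 200, 197, 189, 168, 156]
189 [104, 103, 102, 104, 102, 97, 106, 112, 98, 87, 86, 89, 89, 99, 103, 112, 119, 126, 131, 129, 124, 119, 114, 108, 105, 103, 109, 140, 181, 196, 197, 187, 168, 153, 149]
191 [103, 102, 101, 103, 98, 94, 104, 95, 83, 92, 102, 121, 141, 156, 170, 184, 193, 199, 199, 199, 197, 190, 181, 168, 156, 147, 150, 169, 189, 197, 188, 175, 160, 151, 149]
193 [92, 99, 102, 104, 98, 103, 111, 99, 108, 126, 150, 175, 194, 208, 215, 219, 221, 222, 219, 217, 215, 216, 214, 210, 203, 193, 187, 194, 187, 184, 167, 156, 153, 151, 149]
195 [73, 79, 90, 99, 90, 100, 103, 122, 142, 163, 184, 204,
[... 1876 characters left out ...]
154, 153, 152, 150, 149]
217 [80, 104, 129, 142, 145, 150, 149, 147, 148, 149, 147, 140, 138, 143, 148, 150, 145, 153, 167, 177, 177, 178, 177, 172, 165, 154, 130, 113, 126, 145, 150, 149, 149, 147, 148]
219 [52, 61, 71, 99, 121, 142, 148, 149, 150, 151, 148, 148, 142, 125, 113, 97, 90, 99, 115, 121, 123, 120, 115, 108, 107, 107, 102, 95, 106, 136, 149, 149, 150, 152, 152]
221 [55, 59, 53, 57, 68, 92, 119, 133, 144, 150, 148, 143, 136, 116, 102, 96, 94, 99, 100, 99, 98, 97, 95, 93, 98, 97, 100, 97, 102, 123, 145, 149, 150, 151, 152]
223 [68, 64, 52, 53, 58, 54, 62, 79, 105, 124, 140, 136, 113, 106, 101, 100, 100, 99, 99, 95, 97, 99, 97, 97, 97, 97, 98, 100, 105, 126, 142, 149, 151, 149, 141]
```

View pics/w2d.png

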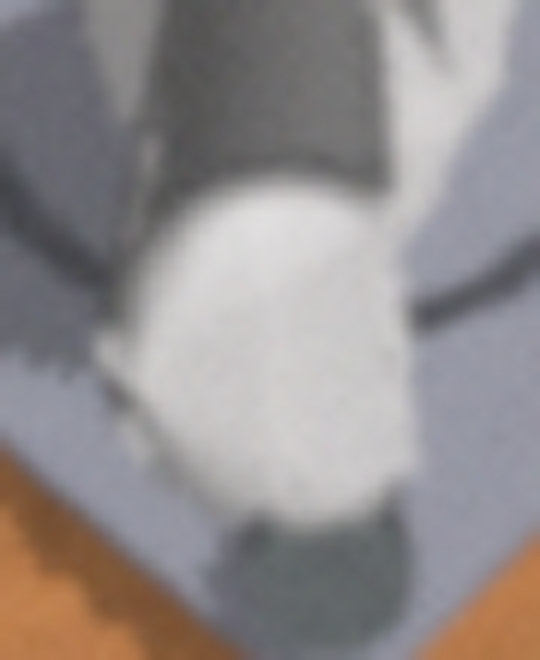

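Run:
```python
from h import *
c=dict(np.load('pics/w2.npz')); s=read_state()
f=c['frame'].min(axis=2).astype(float)
pts=[]
for v in range(198,215):
    row=f[v]; 
    # steepest fall between cols 285..293
    g=-np.diff(row[284:294]); w=np.clip(g,0,None); k=np.argmax(g); ww=w[max(k-1,0):k+2]; pts.append((284+max(k-1,0)+ (ww*np.arange(len(ww))).sum()/ww.sum()+.5,v))
pts=np.array(pts); print(pts[:,0].round(1))
W=np.array([onz(c,u,v,.14)[:2] for u,v in pts])
vx,vy,x0,y0=cv2.fitLine(W.astype(np.float32),cv2.DIST_HUBER,0,.0005,.0001).ravel()
n=np.array([-vy,vx]); n*=np.sign(n[1]); print('flat normal yaw',np.degrees(np.arctan2(n[1],n[0])))
for C in [(.521,.1345),(.5212,.1339)]: print('line dist',(np.array([x0,y0])-C)@n)
ends=[onz(c,286.9,190.8,.14)[:2],onz(c,288.9,214.5,.14)[:2]]; m=sum(ends)/2; print('chord',np.linalg.norm(ends[1]-ends[0]),'centre est',m-6e-3*n)
e=ends[1]-ends[0]; print(np.degrees(np.arctan2(e[0],-e[1])))
# round edges along normal/top/bottom
for u,v in [(262.5,204),(277,189.8),(280.5,218)]: print(onz(c,u,v,.14)[:2].round(4))
Rm=R.from_rotvec(s['orientation']).as_matrix(); print(Rm.round(4)); print(s['q'])
# plate, again in this view
```

```text
[288.5 288.4 288.5 288.5 288.5 288.6 288.9 288.9 288.7 288.6 288.7 288.8
 289.3 289.2 289.4 289.4 286.8]
flat normal yaw 68.81378
line dist 0.006166069632913789
line dist 0.006653236049558863
chord 0.015137058350997218 centre est [0.52122768 0.13411109]
69.88100130980986
[0.5175 0.1252]
[0.5132 0.1371]
[0.5304 0.1314]
[[-9.055e-01  4.244e-01  2.600e-03]
 [ 4.244e-01  9.055e-01 -3.000e-04]
 [-2.500e-03  9.000e-04 -1.000e+00]]
[ 1.36698790e-01  3.22347533e-02  1.66641226e+00 -6.40373266e-04
  1.44038780e+00 -9.95740083e-01]
```

Emit:
jog_arm(motion=[0.5, 0.043, -0.007, 0, 0, 0, -0.049, 0.5, 0.043, -0.007, 0, 0, 0, -0.049, 0.5, 0.043, -0.007, 0, 0, 0, -0.049, 0.5, 0.043, -0.007, 0.04, 0, 0, -0.049], grip_force=10)

```text
t: 2.55
tool_pos: [0.5241, 0.1323, 0.1619]
orientation: [0.565, 3.08, 0.004]
force: [1.5, 0.4, 0.4]
opening: 0.0655
```

Run:
```python
from h import *
s,c=snap('w3')
Rm=R.from_rotvec(s['orientation']).as_matrix(); print(np.degrees(np.arctan2(Rm[1,1],Rm[0,1])))
print(proj(c,[.5212,.1342,.14]))
print((Rm.T@(np.array([.5205,.1323,.0927])-s['tool_pos'])).round(4))
```

```text
w3 t 2.55 tcp [0.5241 0.1323 0.1619] rv [0.565 3.08  0.004] F [1.5 0.4 0.4] open 0.0655
69.21250227521745
[281.56239333 240.65121203]
[ 0.004  -0.0015  0.0692]
```

View pics/w3.png

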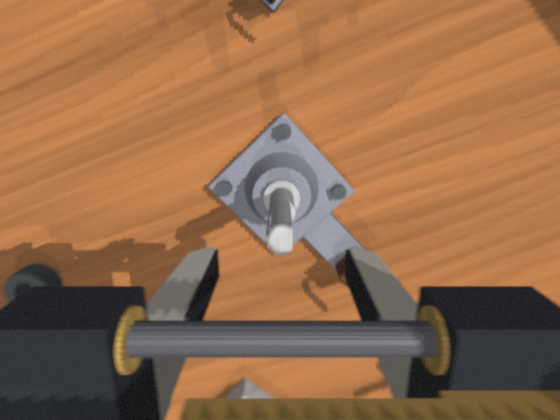

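The spindle top is at about (281,240), midway between the finger tips (218 and 346), and the flat edge is vertical. I'll descend.

Emit:
jog_arm(motion=[0.5, 0.008, -0.003, 0.0, 0, 0, 0, 0.5, 0.008, -0.003, 0.07, 0, 0, 0, 0.5, 0.008, -0.003, 0.138, 0, 0, 0, 0.5, 0.008, -0.003, 0.138, 0, 0, 0, 0.5, 0.008, -0.003, 0.138, 0, 0, 0])

```text
t: 3.1
tool_pos: [0.517, 0.1316, 0.0878]
orientation: [0.567, 3.088, -0.0]
force: [-0.4, -0.3, 0.7]
opening: 0.0467
```

Run:
```python
from h import *
s,c=snap('w4')
Rm=R.from_rotvec(s['orientation']).as_matrix(); print(np.degrees(np.arctan2(Rm[1,1],Rm[0,1])))
print(proj(c,[.5212,.1342,.14]))
save('w4c',c['frame'][230:380,180:380],4)
```

```text
w4 t 3.1 tcp [0.517  0.1316 0.0878] rv [ 0.567  3.088 -0.   ] F [-0.4 -0.3  0.7] open 0.0467
69.17567673457924
[289.96851859 327.93707601]
```

View pics/w4c.png

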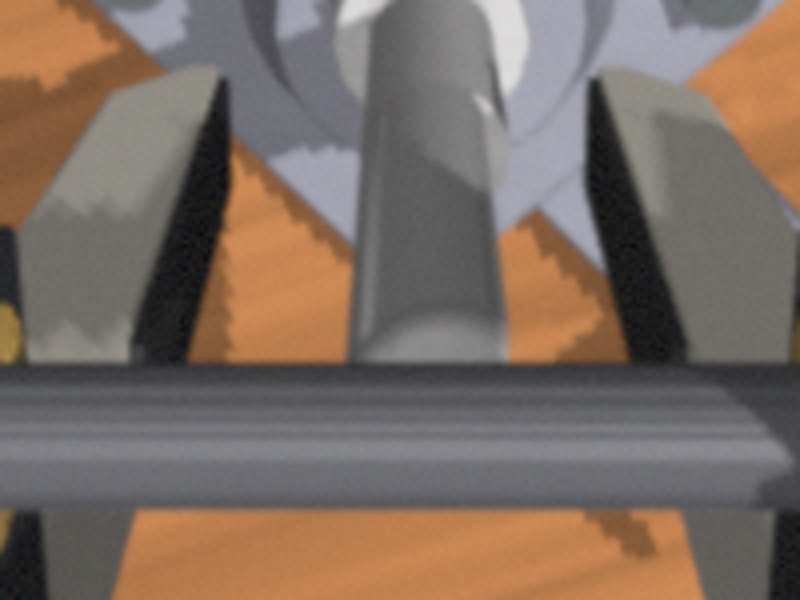

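The pose overshot by about 3 mm in x, 2 mm in y and 5 mm down. The image agrees: the spindle sits about 2 mm to the right of the finger centre. I'll correct that and then close.

Emit:
jog_arm(motion=[0.5, -0.006, 0.004, -0.009, 0, 0, 0, 0.5, -0.006, 0.004, -0.009, 0, 0, 0, 0.5, -0.006, 0.004, -0.009, 0, 0, 0, 0.3, -0.006, 0.004, -0.009, 0, 0, 0, 0.3, -0.006, 0.004, -0.009, 0, 0, 0])

```text
t: 3.65
tool_pos: [0.5216, 0.1326, 0.0937]
orientation: [0.567, 3.085, 0.001]
force: [-0.5, 0.2, -0.6]
opening: 0.0347
```

Run:
```python
from h import *
s=read_state(); Rm=R.from_rotvec(s['orientation']).as_matrix(); print(s['tool_pos'],s['opening'],s['force'],(Rm.T@(np.array([.5205,.1323,.0927])-s['tool_pos'])).round(4))
```

```text
[0.52162527 0.1325874  0.09370127] 0.03467107240324913 [-0.54224028  0.16776514 -0.58385971] [ 0.001  -0.0007  0.001 ]
```

Emit:
jog_arm(motion=[0.15, 0.002, -0.0014, 0, 0, 0, 0, 0.05, 0.002, -0.0014, 0, 0, 0, 0, 0.05, 0.002, -0.0014, 0, 0, 0, 0, 0.05, 0.002, -0.0014, 0, 0, 0, 0, 0.05, 0.002, -0.0014, 0, 0, 0, 0], grip_force=12)

```text
t: 4.15
tool_pos: [0.5201, 0.1321, 0.0935]
orientation: [0.567, 3.086, 0.0]
force: [-2.3, -2.6, 0.7]
opening: 0.0156
```

Run:
```python
from h import *
s,c=snap('w5')
save('w5c',c['frame'][230:380,180:380],4)
Rm=R.from_rotvec(s['orientation']).as_matrix(); print(np.degrees(np.arctan2(Rm[1,1],Rm[0,1])),s['wrist_torque'])
```

```text
w5 t 4.15 tcp [0.5201 0.1321 0.0935] rv [0.567 3.086 0.   ] F [-2.3 -2.6  0.7] open 0.0156
69.18167172921007 [-0.27501071  0.36120952  0.08047193]
```

View pics/w5c.png

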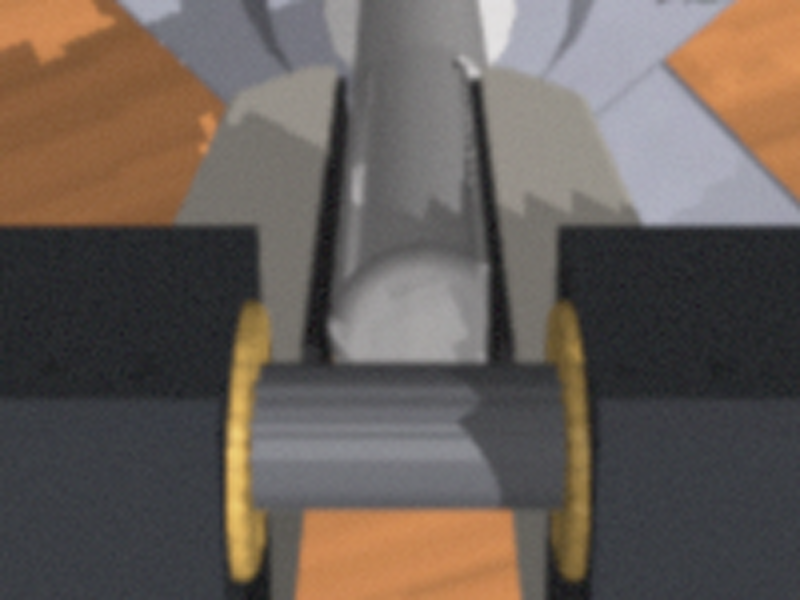

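Opening is 15.6 mm, so the pinch is across the flat. Before turning I'll refine the stand's yaw from the plate edges.

Run:
```python
from h import *
for nm in ['w1','w2','w3']:
    c=dict(np.load('pics/'+nm+'.npz')); hsv=cv2.cvtColor(c['frame'],cv2.COLOR_RGB2HSV)
    S=cv2.GaussianBlur(hsv[...,1].astype(np.float32),(3,3),0)
    C=np.array([.5212,.1342]); a=np.radians(22.4); ex=np.array([np.cos(a),np.sin(a)]); ey=np.array([-ex[1],ex[0]])
    out=[]
    for n,t in [(ex,ey),(-ex,ey),(ey,ex),(-ey,ex)]:
        P=[]
        for k in np.linspace(-.042,.042,43):
            if n is ex and abs(k)<.024: continue
            ds=np.arange(.04,.06,.00025); pr=[]
            for d in ds:
                p=C+n*d+t*k; u,v=proj(c,[p[0],p[1],.012]); pr.append(cv2.getRectSubPix(S,(1,1),(float(u),float(v)))[0,0])
            pr=np.array(pr); g=np.diff(cv2.GaussianBlur(pr.reshape(1,-1),(9,1),0)[0]); i=np.argmax(g)
            if g[i]>1.5: P.append(C+n*(ds[i])+t*k)
        P=np.array(P,np.float32)
        vx,vy,x0,y0=cv2.fitLine(P,cv2.DIST_HUBER,0,.0005,.0001).ravel()
        ang=np.degrees(np.arctan2(vy,vx)); ref=np.degrees(np.arctan2(t[1],t[0])); d=(ang-ref+90)%180-90
        out.append((len(P),round(22.4+d,2),round(float((np.array([x0,y0])-C)@n),4)))
    print(nm,out)
```

```text
w1 [(20, np.float64(22.59), 0.0502), (43, np.float64(22.47), 0.0502), (43, np.float64(22.47), 0.0505), (43, np.float64(22.19), 0.0498)]
w2 [(20, np.float64(22.41), 0.05), (43, np.float64(22.4), 0.0498), (43, np.float64(22.4), 0.05), (43, np.float64(22.36), 0.0498)]
w3 [(20, np.float64(23.66), 0.0495), (43, np.float64(22.36), 0.0502), (43, np.float64(22.46), 0.0501), (43, np.float64(22.28), 0.049)]
```

Emit:
jog_arm(motion=[0.05, 0.0004, 0, 0, 0, 0, 0.065, 0.05, 0.0008, 0.0001, 0, 0, 0, 0.13, 0.05, 0.0012, 0.0002, 0, 0, 0, 0.195, 0.05, 0.0016, 0.0003, 0, 0, 0, 0.26, 0.05, 0.002, 0.0005, 0, 0, 0, 0.325, 0.05, 0.0023, 0.0007, 0, 0, 0, 0.39, 0.05, 0.0026, 0.001, 0, 0, 0, 0.455, 0.05, 0.0029, 0.0013, 0, 0, 0, 0.52], grip_force=25)

```text
t: 5.0
tool_pos: [0.5195, 0.1337, 0.0935]
orientation: [1.751, 2.604, 0.005]
force: [4.2, 2.3, -1.9]
opening: 0.0153
```

```bash
cat >> h.py <<'E'
def st():
    s=read_state(); Rm=R.from_rotvec(s['orientation']).as_matrix()
    print('t',round(s['t'],2),'tcp',s['tool_pos'].round(4),'yaw y',round(np.degrees(np.arctan2(Rm[1,1],Rm[0,1])),2),'tilt',np.degrees(Rm[:2,2]).round(2),'open',round(s['opening'],4),'F',s['force'].round(1),'M',s['wrist_torque'].round(2)); return s,Rm
def to(p,yaw=None):
    s,Rm=st(); d=Rm.T@(np.asarray(p)-s['tool_pos']); y=np.degrees(np.arctan2(Rm[1,1],Rm[0,1]))
    rt=None
    if yaw is not None:
        a=np.radians(yaw); G=np.array([[np.sin(a),np.cos(a),0],[-np.cos(a),np.sin(a),0],[0,0,-1.]])
        # x_tool = y x z : y=(cos,sin,0), z=(0,0,-1)
        yv=np.array([np.cos(a),np.sin(a),0]); zv=np.array([0,0,-1.]); G=np.stack([np.cross(yv,zv),yv,zv],1)
        rt=(R.from_matrix(Rm.T@G).as_rotvec()/(np.pi/2)).round(4)
    print('shift numbers',(d/.5).round(4),'turn numbers',rt)
E
python3 -c "
from h import *
to([.5194,.1334,.0935],22.4)"
```

```text
t 5.0 tcp [0.5195 0.1337 0.0935] yaw y 22.15 tilt [0.29 0.02] open 0.0153 F [ 4.2  2.3 -1.9] M [-0.   -0.21  0.08]
shift numbers [-0.0005 -0.0004  0.    ] turn numbers [ 0.003   0.0011 -0.0027]
```

Emit:
jog_arm(motion=[0.05, 0, 0, 0, 0, 0, -0.0027, 0.05, 0, 0, 0, 0, 0, -0.0027, 0.05, 0, 0, 0, 0, 0, -0.0027])

```text
t: 5.3
tool_pos: [0.5195, 0.1337, 0.0935]
orientation: [1.743, 2.609, 0.005]
force: [0.1, -0.6, -0.1]
opening: 0.0157
```

```bash
python3 -c "
from h import *
to([.5194,.1334,.0935],22.4)
s,c=snap('w6'); save('w6c',c['frame'][230:380,180:380],4)"
```

```text
t 5.3 tcp [0.5195 0.1337 0.0935] yaw y 22.52 tilt [0.29 0.02] open 0.0157 F [ 0.1 -0.6 -0.1] M [-0.27  0.21 -0.03]
shift numbers [-0.0005 -0.0004  0.0001] turn numbers [0.0031 0.001  0.0014]
w6 t 5.3 tcp [0.5195 0.1337 0.0935] rv [1.743 2.609 0.005] F [ 0.1 -0.6 -0.1] open 0.0157
```

View pics/w6c.png

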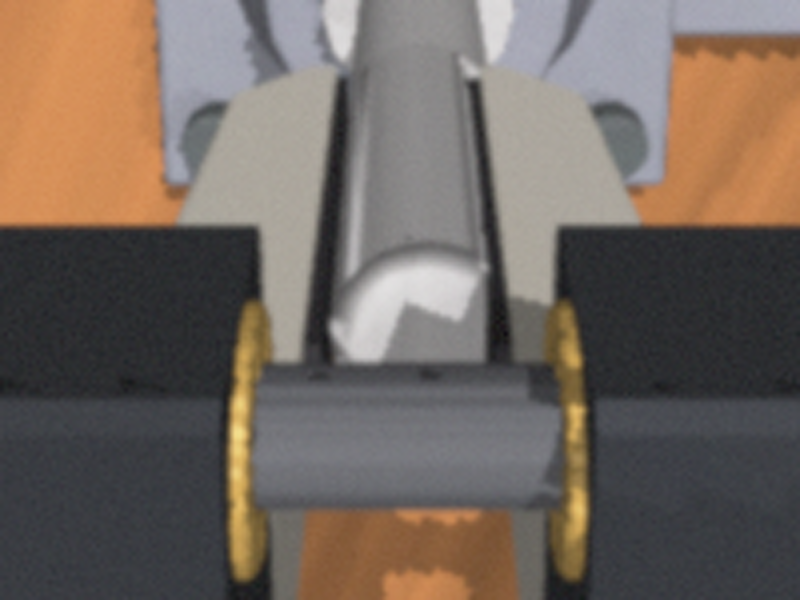

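Emit:
jog_arm(motion=[0.6, 0, 0, 0, 0, 0, 0, 0.6, 0, 0, 0, 0, 0, 0, 0.6, 0, 0, 0, 0, 0, 0, 0.6, 0, 0, -0.05, 0, 0, 0, 0.6, 0, 0, -0.15, 0, 0, 0, 0.6, -0.05, 0, -0.22, 0, 0, 0, 0.6, -0.05, 0, -0.22, 0, 0, 0, 0.6, -0.05, 0, -0.22, 0, 0, 0])

```text
t: 6.15
tool_pos: [0.5294, 0.1103, 0.2047]
orientation: [1.743, 2.606, 0.008]
force: [-0.3, 0.7, -0.5]
opening: 0.0558
```

Run:
```python
from h import *
st()
s,c=snap('w7'); p=proj(c,[.5212,.1342,.14]); print(p); x,y=map(int,p); save('w7c',c['frame'][y-40:y+40,x-50:x+50],7); print(x-50,y-40)
f=c['frame'].min(axis=2).astype(float)
for v in range(y-14,y+16,2): print(v,f[v,x-16:x+18].astype(int).tolist())
```

```text
t 6.15 tcp [0.5294 0.1103 0.2047] yaw y 22.45 tilt [0.44 0.04] open 0.0558 F [-0.3  0.7 -0.5] M [-0.04  0.04  0.02]
w7 t 6.15 tcp [0.5294 0.1103 0.2047] rv [1.743 2.606 0.008] F [-0.3  0.7 -0.5] open 0.0558
[282.39342479 188.69207572]
232 148
174 [118, 141, 177, 172, 138, 130, 140, 134, 120, 116, 114, 115, 113, 114, 109, 114, 119, 116, 114, 113, 118, 115, 111, 115, 141, 182, 207, 210, 205, 191, 178, 163, 158, 159]
176 [117, 111, 119, 121, 116, 137, 146, 131, 112, 109, 115, 126, 139, 151, 163, 177, 187, 185, 181, 175, 164, 147, 135, 122, 134, 171, 192, 199, 180, 166, 159, 156, 157, 157]
178 [147, 139, 120, 107, 106, 127, 134, 121, 125, 142, 164, 186, 196, 206, 215, 221, 225, 224, 223, 220, 216, 212, 200, 186, 183, 190, 193, 176, 165, 158, 155, 155, 157, 155]
180 [153, 135, 116, 99, 95, 107, 122, 145, 168, 185, 199, 206, 212, 214, 218, 223, 223, 222, 219, 218, 216, 213, 209, 204, 201, 195, 181, 162, 154, 156, 154, 156, 157, 157]
182 [141, 121, 107, 96, 102, 124, 152, 178, 191, 199, 203, 207, 210, 212, 216, 218, 219, 215, 213, 213, 208, 203, 203, 203, 203, 189, 165, 155, 156, 154, 153, 
[... 1045 characters left out ...]

196 [107, 102, 106, 109, 121, 140, 142, 144, 151, 166, 176, 183, 186, 191, 194, 198, 200, 202, 199, 202, 200, 203, 202, 201, 202, 178, 143, 140, 147, 150, 154, 154, 154, 155]
198 [106, 106, 106, 105, 105, 109, 110, 124, 135, 145, 159, 168, 173, 178, 185, 189, 192, 192, 193, 192, 190, 192, 188, 180, 175, 164, 148, 149, 152, 152, 153, 155, 152, 154]
200 [103, 105, 105, 105, 106, 105, 104, 107, 110, 119, 126, 134, 143, 147, 154, 166, 173, 172, 173, 172, 168, 164, 155, 145, 145, 152, 155, 154, 155, 153, 150, 151, 155, 150]
202 [107, 108, 105, 103, 102, 106, 107, 105, 106, 107, 109, 106, 109, 106, 116, 132, 131, 131, 132, 141, 144, 148, 148, 151, 153, 155, 149, 153, 151, 153, 152, 152, 152, 153]
```

View pics/w7c.png

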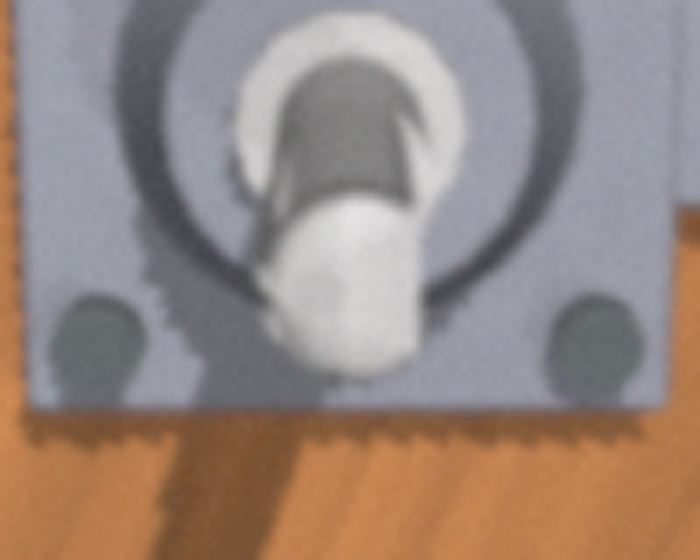

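The flat is now parallel to the plate's tongue-side edge, with the edge at u≈291 over the flat's full length, so it faces the block. Next is the collar.

```bash
python3 -c "
from h import *
to([.516,-.130,.20],42)"
```

```text
t 6.2 tcp [0.5283 0.1105 0.2031] yaw y 22.47 tilt [0.27 0.03] open 0.0559 F [-0.2 -0.4 -0.3] M [-0.03  0.06 -0.03]
shift numbers [-0.4351 -0.2066  0.0058] turn numbers [ 0.0027  0.0013 -0.217 ]
```

Emit:
jog_arm(motion=[0.9, -0.435, -0.207, 0.0, 0.003, 0.001, -0.217, 0.9, -0.435, -0.207, 0.0, 0.003, 0.001, -0.217, 0.9, -0.435, -0.207, 0.0, 0.003, 0.001, -0.217, 0.9, -0.435, -0.207, 0.0, 0.003, 0.001, -0.217, 0.9, -0.435, -0.207, 0.0, 0.003, 0.001, -0.217, 0.9, -0.435, -0.207, 0.0, 0.003, 0.001, -0.217, 0.9, -0.435, -0.207, 0.0, 0.003, 0.001, -0.217, 0.9, -0.435, -0.207, 0.0, 0.003, 0.001, -0.217])

```text
t: 7.0
tool_pos: [0.5153, -0.1285, 0.2016]
orientation: [-1.276, -2.869, 0.0]
force: [-0.1, 0.6, 0.3]
opening: 0.0839
```

Run:
```python
from h import *
st()
s,c=snap('w8'); p=proj(c,[.53,-.146,.024]); print(p); x,y=map(int,p); save('w8c',c['frame'][y-45:y+45,x-60:x+60],6); print(x-60,y-45)
```

```text
t 7.0 tcp [ 0.5153 -0.1285  0.2016] yaw y 42.05 tilt [-0.12  0.04] open 0.0839 F [-0.1  0.6  0.3] M [-0.06  0.04  0.01]
w8 t 7.0 tcp [ 0.5153 -0.1285  0.2016] rv [-1.276 -2.869  0.   ] F [-0.1  0.6  0.3] open 0.0839
[280.52163615 209.74275879]
220 164
```

View pics/w8.png

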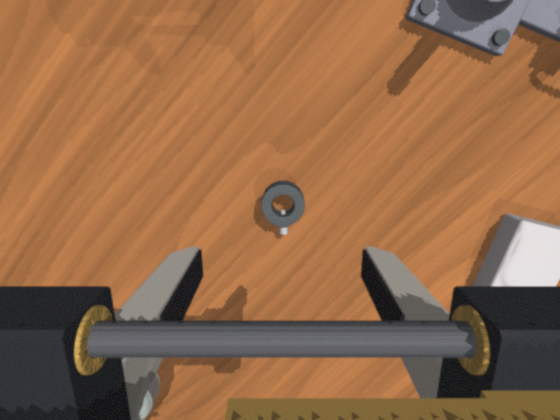

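View pics/w8c.png

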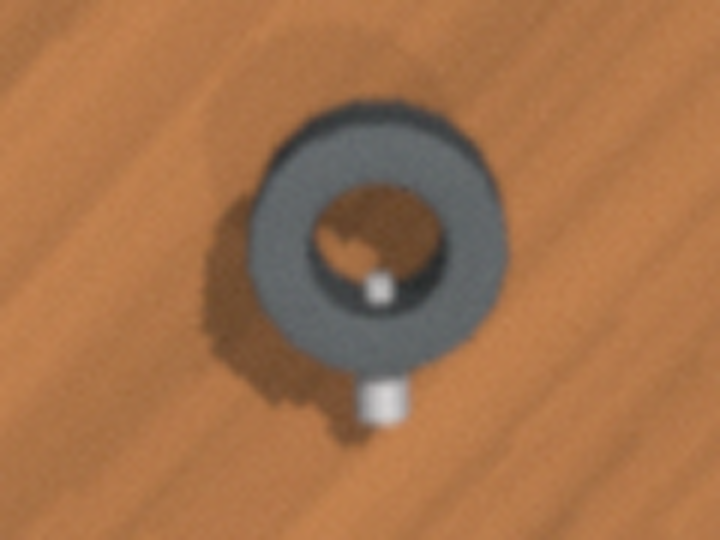

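The collar is centred at about (283,205) with its screw pointing straight down in the image, so the tool's y is already nearly along the collar's y.

Run:
```python
from h import *
c=dict(np.load('pics/w8.npz'))
# ring centre from colour mask (dark low sat) top face
hsv=cv2.cvtColor(c['frame'],cv2.COLOR_RGB2HSV); sub=c['frame'][160:250,230:340].astype(int)
m=((sub[...,0]-sub[...,2])<15)&(sub.min(2)>75)&(sub.max(2)<150)
m=m.astype(np.uint8)*255; cs,_=cv2.findContours(m,cv2.RETR_EXTERNAL,cv2.CHAIN_APPROX_NONE); k=max(cs,key=cv2.contourArea)
E=cv2.fitEllipse(cv2.convexHull(k)); print(E)
u,v=E[0][0]+230,E[0][1]+160; C1=onz(c,u,v,.024); C2=onz(c,379/6+219.6,249/6+163.6,.024); print('centre',C1.round(4),C2.round(4))
for z in [.012]:
    tip=onz(c,379/6+219.6,286/6+163.6,z+.002); 
    head=onz(c,384.5/6+219.6,400/6+163.6,z+.004)
    print('tip',tip.round(4),np.linalg.norm(tip-C2)); 
    for a,b in [(tip,head),(C2,head),(C1,head)]:
        d=b-a; print(np.degrees(np.arctan2(d[1],d[0])),np.linalg.norm(d[:2]))
```

```text
((52.361663818359375, 46.53483963012695), (40.79322814941406, 47.240814208984375), 8.761635780334473)
centre [ 0.5291 -0.1421  0.024 ] [ 0.5284 -0.1407  0.024 ]
tip [ 0.5348 -0.1479  0.014 ] 0.013892187110291233
-45.14745143452303 0.020906246291998068
-45.9841655666213 0.030542464052707465
-45.05444649159592 0.029015505004374442
```

```bash
python3 -c "
from h import *
to([.5284,-.1407,.08],44.5)"
```

```text
t 7.05 tcp [ 0.5156 -0.1282  0.2019] yaw y 42.11 tilt [-0.09  0.02] open 0.084 F [-0.2 -0.2  0. ] M [-0.02  0.03  0.02]
shift numbers [-0.036   0.0026  0.2438] turn numbers [-0.0006 -0.0009 -0.0266]
```

Emit:
jog_arm(motion=[0.8, -0.036, 0.0026, 0.08, 0, 0, -0.027, 0.8, -0.036, 0.0026, 0.16, 0, 0, -0.027, 0.8, -0.036, 0.0026, 0.244, 0, 0, -0.027, 0.8, -0.036, 0.0026, 0.244, 0, 0, -0.027, 0.8, -0.036, 0.0026, 0.244, 0, 0, -0.027, 0.8, -0.036, 0.0026, 0.244, 0, 0, -0.027])

```text
t: 7.65
tool_pos: [0.5303, -0.1405, 0.0828]
orientation: [1.211, 2.896, -0.0]
force: [-0.1, 0.2, -0.1]
opening: 0.0742
```

Run:
```python
from h import *
to([.5284,-.1407,.004],44.5)
s,c=snap('w9'); p=proj(c,[.5284,-.1407,.024]); print(p); x,y=map(int,p); save('w9c',c['frame'][y-70:y+60,x-100:x+100],4); print(x-100,y-70)
```

```text
t 7.65 tcp [ 0.5303 -0.1405  0.0828] yaw y 44.61 tilt [ 0.12 -0.05] open 0.0742 F [-0.1  0.2 -0.1] M [-0.06 -0.   -0.02]
shift numbers [ 0.0028 -0.0031  0.1576] turn numbers [0.0005 0.0013 0.0012]
w9 t 7.65 tcp [ 0.5303 -0.1405  0.0828] rv [ 1.211  2.896 -0.   ] F [-0.1  0.2 -0.1] open 0.0742
[278.4536065 224.2658656]
178 154
```

View pics/w9c.png

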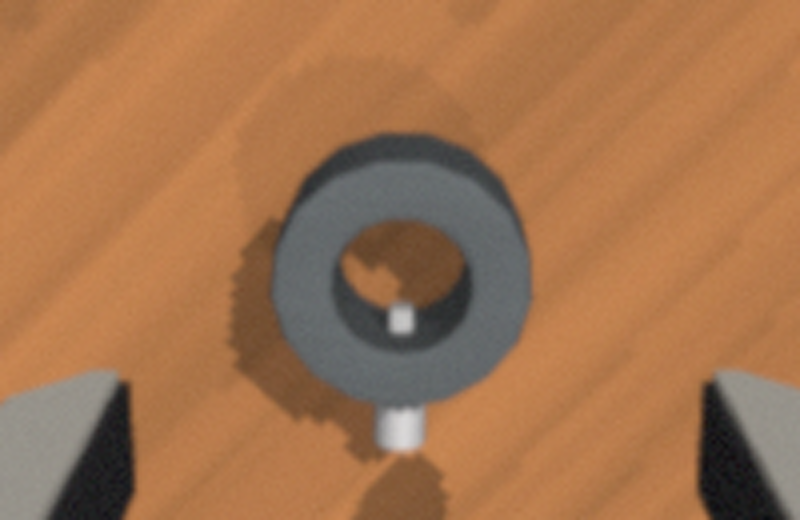

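Emit:
jog_arm(motion=[0.75, 0.003, -0.003, 0, 0, 0, 0.001, 0.75, 0.003, -0.003, 0.06, 0, 0, 0.001, 0.75, 0.003, -0.003, 0.12, 0, 0, 0.001, 0.75, 0.003, -0.003, 0.145, 0, 0, 0.001, 0.75, 0.003, -0.003, 0.145, 0, 0, 0.001, 0.75, 0.003, -0.003, 0.145, 0, 0, 0.001])

```text
t: 8.3
tool_pos: [0.5295, -0.1413, 0.012]
orientation: [1.213, 2.893, 0.0]
force: [-0.2, 0.0, 1.3]
opening: 0.0695
```

Run:
```python
from h import *
to([.5284,-.1407,.004],44.6)
s,c=snap('w10'); save('w10c',c['frame'][180:350,180:380],4)
```

```text
t 8.3 tcp [ 0.5295 -0.1413  0.012 ] yaw y 44.49 tilt [ 0.25 -0.1 ] open 0.0695 F [-0.2  0.   1.3] M [-0.02  0.01  0.01]
shift numbers [ 0.0025 -0.0009  0.016 ] turn numbers [ 0.0012  0.0027 -0.0012]
w10 t 8.3 tcp [ 0.5295 -0.1413  0.012 ] rv [1.213 2.893 0.   ] F [-0.2  0.   1.3] open 0.0695
```

View pics/w10c.png

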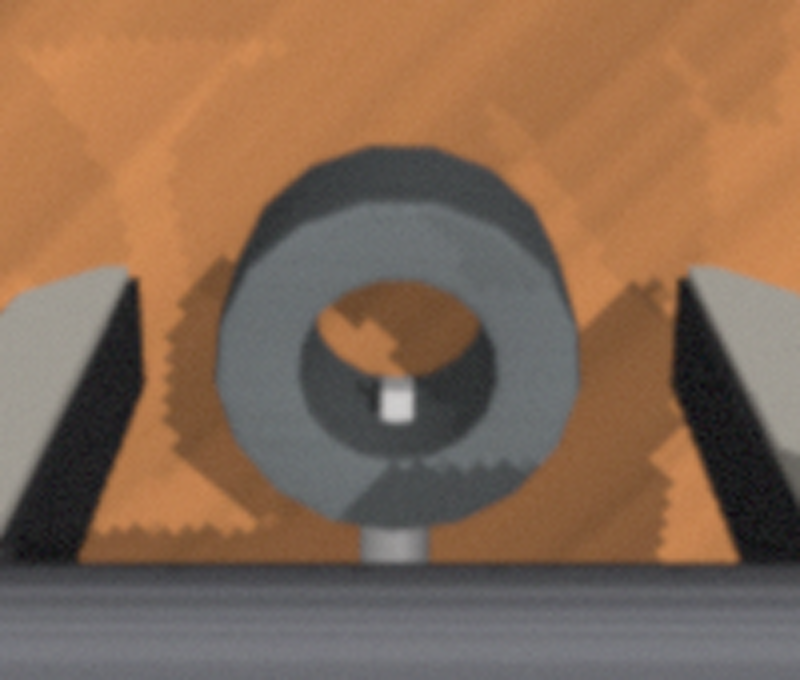

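Emit:
jog_arm(motion=[0.7, 0.0025, -0.002, 0.008, 0.001, 0.002, 0, 0.7, 0.0025, -0.002, 0.016, 0.001, 0.002, 0, 0.7, 0.0025, -0.002, 0.016, 0.001, 0.002, 0, 0.6, 0.0025, -0.002, 0.016, 0.001, 0.002, 0, 0.55, 0.0025, -0.002, 0.016, 0.001, 0.002, 0])

```text
t: 8.85
tool_pos: [0.5285, -0.1413, 0.0046]
orientation: [1.214, 2.895, -0.0]
force: [-0.2, -0.3, 0.3]
opening: 0.0537
```

Run:
```python
from h import *
to([.5284,-.1407,.004],44.6)
```

```text
t 8.85 tcp [ 0.5285 -0.1413  0.0046] yaw y 44.49 tilt [ 0.12 -0.06] open 0.0537 F [-0.2 -0.3  0.3] M [ 0.   -0.   -0.05]
shift numbers [0.001  0.0006 0.0012] turn numbers [ 0.0005  0.0014 -0.0012]
```

Emit:
jog_arm(motion=[0.45, 0, 0, 0, 0.0005, 0.0014, 0, 0.4, 0, 0, 0, 0.0005, 0.0014, 0, 0.4, 0, 0, 0, 0.0005, 0.0014, 0, 0.4, 0, 0, 0, 0.0005, 0.0014, 0, 0.4, 0, 0, 0, 0.0005, 0.0014, 0], grip_force=30)

```text
t: 9.35
tool_pos: [0.5285, -0.1413, 0.0046]
orientation: [-1.215, -2.897, 0.0]
force: [-2.2, 0.9, 1.9]
opening: 0.0461
```

Run:
```python
from h import *
st()
s,c=snap('w11'); save('w11c',c['frame'][180:350,180:380],4)
```

```text
t 9.35 tcp [ 0.5285 -0.1413  0.0046] yaw y 44.49 tilt [-0. -0.] open 0.0461 F [-2.2  0.9  1.9] M [0.02 0.2  0.04]
w11 t 9.35 tcp [ 0.5285 -0.1413  0.0046] rv [-1.215 -2.897  0.   ] F [-2.2  0.9  1.9] open 0.0461
```

View pics/w11c.png

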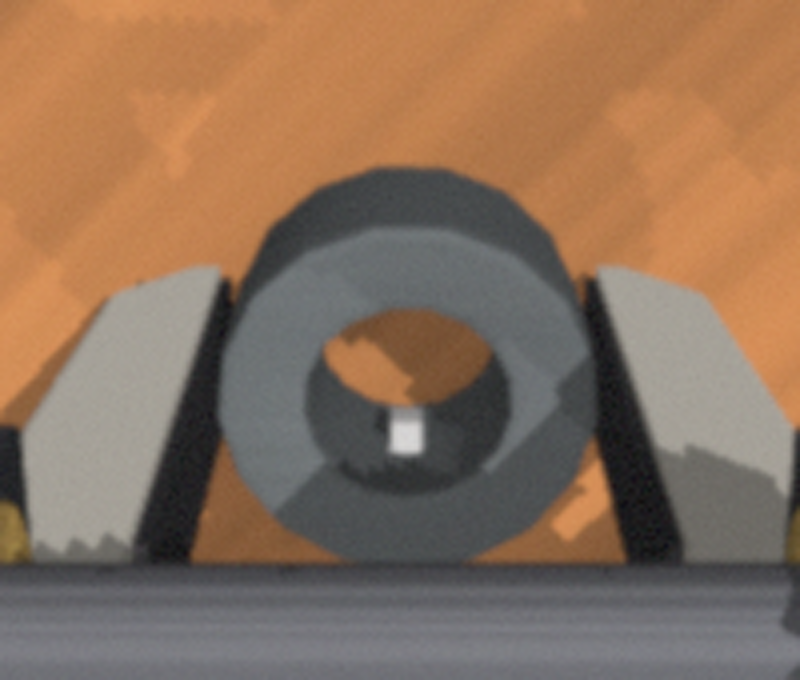

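Run:
```python
from h import *
c=dict(np.load('pics/w11.npz')); s,Rm=st(); p0=s['tool_pos']
u=lambda x,y:(180+x/4-.4,180+y/4-.4)
top=onz(c,*u(408,396),.024); bore=onz(c,*u(408,402),.024)
for n,q in [('ring',top),('bore',bore)]: print(n,q.round(4),'tool',(Rm.T@(q-p0)).round(4))
tip=onz(c,*u(406,433),.013); tb=onz(c,*u(406,418),.014)
print('tip tool',(Rm.T@(tip-p0)).round(4))
```

```text
t 9.4 tcp [ 0.5285 -0.1413  0.0046] yaw y 44.49 tilt [-0.01 -0.  ] open 0.0458 F [-0.8 -0.1  1. ] M [-0.07  0.15  0.  ]
ring [ 0.5284 -0.1401  0.024 ] tool [ 0.0009  0.0007 -0.0194]
bore [ 0.5289 -0.1407  0.024 ] tool [ 0.0001  0.0007 -0.0194]
tip tool [-0.0101  0.0005 -0.0084]
```

Emit:
jog_arm(motion=[0.4, 0, 0, -0.02, 0, 0, 0, 0.4, 0, 0, -0.06, 0, 0, 0, 0.4, 0, 0, -0.14, 0, 0, 0, 0.4, 0, 0, -0.22, 0, 0, 0, 0.4, 0, 0, -0.3, 0, 0, 0, 0.4, 0, 0, -0.38, 0, 0, 0, 0.4, 0, 0, -0.4, 0, 0, 0, 0.4, 0, 0, -0.4, 0, 0, 0])

```text
t: 10.2
tool_pos: [0.5298, -0.1418, 0.2071]
orientation: [1.213, 2.893, 0.0]
force: [-0.3, -0.1, -1.8]
opening: 0.046
```

Run:
```python
from h import *
to([.5215,.1339,.20],112.4)
```

```text
t 10.2 tcp [ 0.5298 -0.1418  0.2071] yaw y 44.49 tilt [ 0.24 -0.09] open 0.046 F [-0.3 -0.1 -1.8] M [-0.03  0.08 -0.01]
shift numbers [0.4049 0.3745 0.0132] turn numbers [-5.000e-04  3.000e-03 -7.545e-01]
```

Emit:
jog_arm(motion=[0.4, 0.05, 0.047, 0, 0, 0, -0.085, 0.4, 0.1, 0.094, 0, 0, 0, -0.17, 0.4, 0.16, 0.15, 0, 0, 0, -0.26, 0.4, 0.22, 0.204, 0, 0, 0, -0.35, 0.4, 0.28, 0.26, 0, 0, 0, -0.44, 0.4, 0.34, 0.315, 0, 0, 0, -0.53, 0.4, 0.38, 0.351, 0, 0, 0, -0.62, 0.4, 0.405, 0.3745, 0, 0, 0, -0.7])

```text
t: 11.0
tool_pos: [0.5195, 0.136, 0.2033]
orientation: [0.49, -3.102, 0.003]
force: [0.7, -0.4, -1.7]
opening: 0.0457
```

Run:
```python
from h import *
to([.5215,.1339,.185],112.4)
```

```text
t 11.0 tcp [0.5195 0.136  0.2033] yaw y 107.94 tilt [-0.03 -0.11] open 0.0457 F [ 0.7 -0.4 -1.7] M [0.09 0.02 0.02]
shift numbers [-0.0026 -0.0052  0.0366] turn numbers [-0.001  -0.0007 -0.0496]
```

Emit:
jog_arm(motion=[0.4, -0.0026, -0.0052, 0.036, -0.001, -0.001, -0.05, 0.4, -0.0026, -0.0052, 0.036, -0.001, -0.001, -0.05, 0.4, -0.0026, -0.0052, 0.036, -0.001, -0.001, -0.05, 0.4, -0.0026, -0.0052, 0.036, -0.001, -0.001, -0.05])

```text
t: 11.4
tool_pos: [0.5213, 0.1334, 0.1849]
orientation: [0.607, -3.082, 0.0]
force: [0.5, 0.3, -1.1]
opening: 0.0458
```

Run:
```python
from h import *
to([.5215,.1339,.185],112.4)
s,c=snap('w12'); save('w12c',c['frame'][150:350,160:400],3)
s,d=snap('s12','scene'); p=proj(d,[.5212,.134,.16]).astype(int); save('s12c',d['frame'][p[1]-60:p[1]+60,p[0]-80:p[0]+80],5); print(p)
```

```text
t 11.4 tcp [0.5213 0.1334 0.1849] yaw y 112.28 tilt [-0.03 -0.01] open 0.0458 F [ 0.5  0.3 -1.1] M [ 0.05  0.03 -0.04]
shift numbers [-0.0008  0.0007 -0.0002] turn numbers [ 0.0001 -0.0003 -0.0014]
w12 t 11.4 tcp [0.5213 0.1334 0.1849] rv [ 0.607 -3.082  0.   ] F [ 0.5  0.3 -1.1] open 0.0458
s12 t 11.45 tcp [0.5216 0.1334 0.1855] rv [-0.607  3.082  0.   ] F [-0.3  0.3 -2.1] open 0.0457
[330 168]
```

View pics/w12c.png

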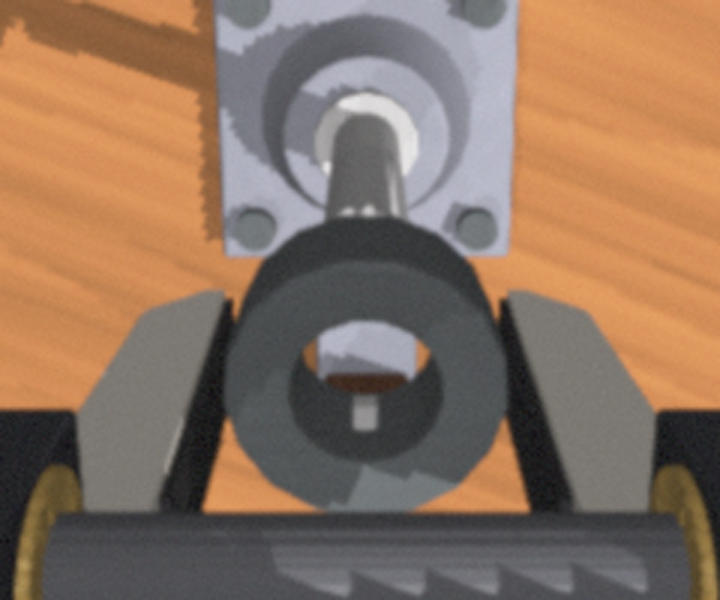

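View pics/s12c.png

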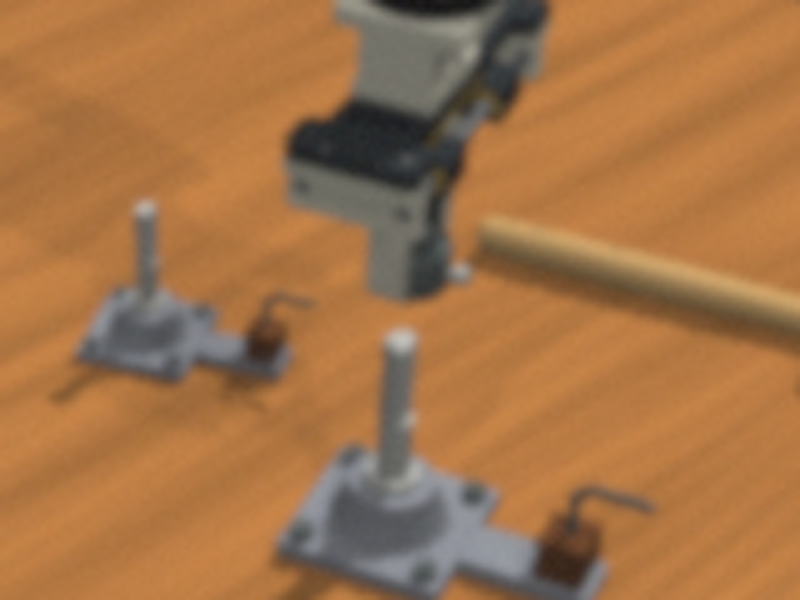

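The collar, screw tip, tongue and spindle are laterally in line in the wrist view (u≈366 in the crop), and the screw points at the block. I'll lower to just above the spindle.

Emit:
jog_arm(motion=[0.4, -0.0005, 0.0007, 0.03, 0, 0, -0.001, 0.4, -0.0005, 0.0007, 0.06, 0, 0, -0.001, 0.4, -0.0005, 0.0007, 0.07, 0, 0, -0.001, 0.4, -0.0005, 0.0007, 0.07, 0, 0, -0.001, 0.4, -0.0005, 0.0007, 0.07, 0, 0, -0.001])

```text
t: 12.0
tool_pos: [0.5218, 0.1339, 0.1505]
orientation: [-0.61, 3.081, 0.0]
force: [0.1, 0.8, -2.1]
opening: 0.0459
```

Run:
```python
from h import *
to([.5215,.1338,.1046],112.4)
s,c=snap('w13'); save('w13c',c['frame'][200:360,180:380],4)
s,d=snap('s13','scene'); p=proj(d,[.5212,.134,.14]).astype(int); save('s13c',d['frame'][p[1]-40:p[1]+40,p[0]-50:p[0]+50],7); print(p)
```

```text
t 12.0 tcp [0.5218 0.1339 0.1505] yaw y 112.4 tilt [0.03 0.01] open 0.0459 F [ 0.1  0.8 -2.1] M [ 0.02 -0.    0.05]
shift numbers [0.0006 0.0001 0.0918] turn numbers [-0.0001  0.0003  0.    ]
w13 t 12.0 tcp [0.5218 0.1339 0.1505] rv [-0.61   3.081  0.   ] F [ 0.1  0.8 -2.1] open 0.0459
s13 t 12.05 tcp [0.5221 0.1339 0.151 ] rv [-0.61  3.08 -0.  ] F [ 0.7 -0.  -2.2] open 0.0461
[330 174]
```

View pics/w13c.png

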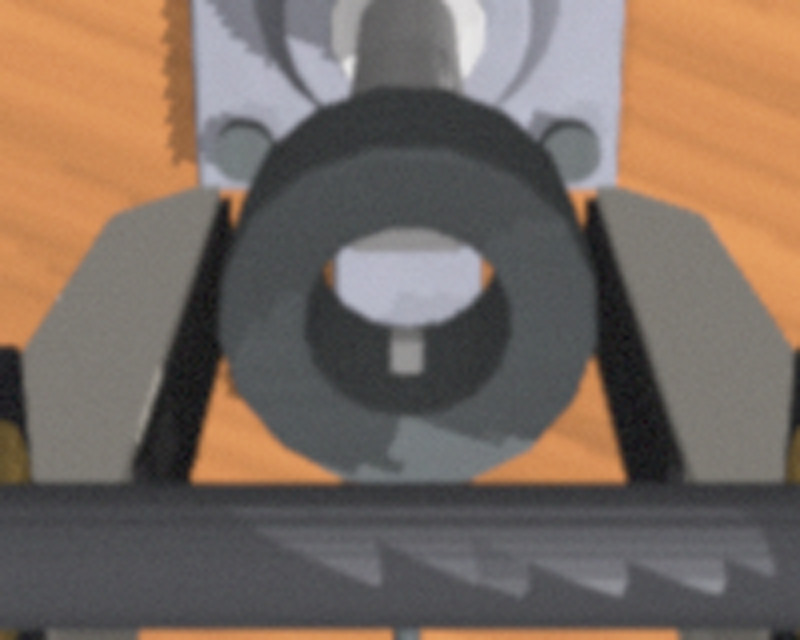

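View pics/s13c.png

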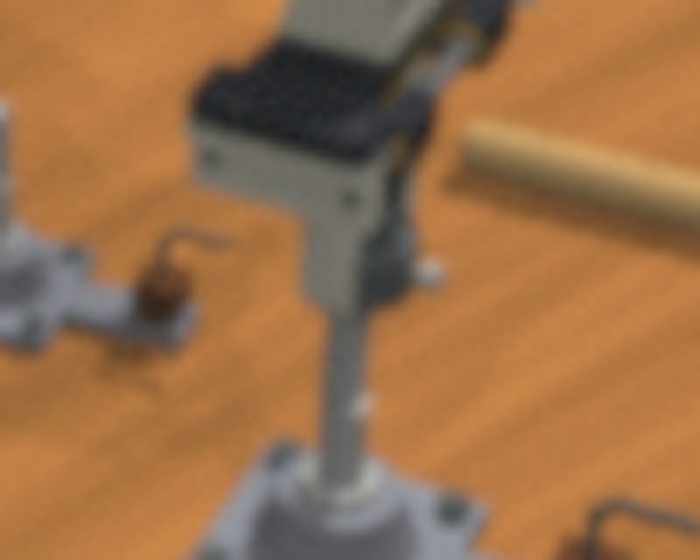

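Run:
```python
from h import *
c=dict(np.load('pics/w13.npz')); T=c['world_from_camera']
s,Rm=st(); p0=np.array([.5218,.1339,.1505])
u=lambda x,y:(180+x/4-.4,200+y/4-.4)
print('flat edge tool',(Rm.T@(onz(c,*u(405,249),.14)-p0)).round(4))
z0=.1505-.0046
for n,x,y,z in [('ring',408,316,z0+.024),('bore',408,321,z0+.024),('tipmid top',406,352,z0+.013)]: print(n,(Rm.T@(onz(c,*u(x,y),z)-p0)).round(4))
```

```text
t 12.1 tcp [0.5223 0.134  0.1513] yaw y 112.41 tilt [0.11 0.02] open 0.0459 F [ 0.3 -0.1 -2.7] M [ 0.07  0.05 -0.01]
flat edge tool [-0.005   0.0001  0.0105]
ring [ 0.0002  0.0004 -0.0194]
bore [-0.0004  0.0004 -0.0194]
tipmid top [-0.0106  0.0002 -0.0084]
```

Emit:
jog_arm(motion=[0.4, 0.002, 0, 0, 0, 0.001, 0, 0.4, 0.002, 0, 0.01, 0, 0.001, 0, 0.4, 0.002, 0, 0.02, 0, 0.001, 0, 0.4, 0.002, 0, 0.03, 0, 0.001, 0, 0.4, 0.002, 0, 0.04, 0, 0.001, 0, 0.4, 0.002, 0, 0.04, 0, 0.001, 0])

```text
t: 12.7
tool_pos: [0.5207, 0.1335, 0.13]
orientation: [0.61, -3.08, 0.0]
force: [-0.3, -0.3, -1.8]
opening: 0.0456
```

Run:
```python
from h import *
to([.5215,.1338,.1046],112.4)
s,c=snap('w14'); save('w14c',c['frame'][200:360,180:380],4)
```

```text
t 12.7 tcp [0.5207 0.1335 0.13  ] yaw y 112.41 tilt [-0.08 -0.03] open 0.0456 F [-0.3 -0.3 -1.8] M [ 0.03  0.05 -0.02]
shift numbers [-0.0018  0.      0.0508] turn numbers [ 0.     -0.0009  0.0001]
w14 t 12.7 tcp [0.5207 0.1335 0.13  ] rv [ 0.61 -3.08  0.  ] F [-0.3 -0.3 -1.8] open 0.0456
```

View pics/w14c.png

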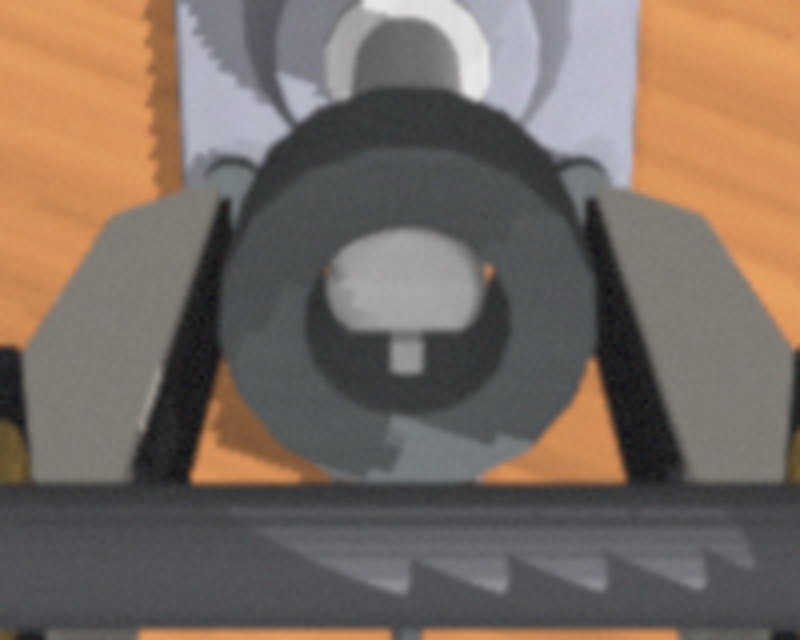

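Run:
```python
from h import *
c=dict(np.load('pics/w14.npz'))
p0=np.array([.5207,.1335,.13]); s,Rm=st()
u=lambda x,y:(180+x/4-.4,200+y/4-.4)
print('flat edge tool',(Rm.T@(onz(c,*u(405,332),.14)-p0)).round(4), (Rm.T@(onz(c,*u(405,328),.14)-p0)).round(4))
to([.5213,.1337,.1046],112.4)
```

```text
t 12.75 tcp [0.521  0.1335 0.1306] yaw y 112.4 tilt [-0.04 -0.03] open 0.0459 F [-0.1  0.3 -0.4] M [ 0.04  0.02 -0.02]
flat edge tool [-0.0069  0.0001 -0.01  ] [-0.0064  0.0001 -0.01  ]
t 12.75 tcp [0.521  0.1335 0.1306] yaw y 112.4 tilt [-0.04 -0.03] open 0.0459 F [-0.1  0.3 -0.4] M [ 0.04  0.02 -0.02]
shift numbers [-0.0008  0.0001  0.0519] turn numbers [-0.0001 -0.0006  0.0001]
```

Emit:
jog_arm(motion=[0.4, -0.0006, 0, 0.01, 0, -0.0005, 0, 0.4, -0.0006, 0, 0.02, 0, -0.0005, 0, 0.4, -0.0006, 0, 0.03, 0, -0.0005, 0, 0.4, -0.0006, 0, 0.04, 0, -0.0005, 0, 0.4, -0.0006, 0, 0.046, 0, -0.0005, 0, 0.4, -0.0006, 0, 0.051, 0, -0.0005, 0, 0.4, -0.0006, 0, 0.051, 0, -0.0005, 0, 0.4, -0.0006, 0, 0.051, 0, -0.0005, 0])

```text
t: 13.55
tool_pos: [0.5213, 0.1336, 0.1051]
orientation: [-0.61, 3.082, -0.0]
force: [-0.3, -0.2, -2.2]
opening: 0.046
```

Run:
```python
from h import *
to([.5213,.1337,.1046],112.4)
s,c=snap('w15'); save('w15c',c['frame'][200:360,180:380],4)
s,d=snap('s15','scene'); p=proj(d,[.5212,.134,.11]).astype(int); save('s15c',d['frame'][p[1]-40:p[1]+40,p[0]-50:p[0]+50],7); print(p)
```

```text
t 13.55 tcp [0.5213 0.1336 0.1051] yaw y 112.41 tilt [ 0.   -0.01] open 0.046 F [-0.3 -0.2 -2.2] M [ 0.01  0.04 -0.01]
shift numbers [-0.0001  0.0001  0.0011] turn numbers [-0.0001  0.      0.0001]
w15 t 13.55 tcp [0.5213 0.1336 0.1051] rv [-0.61   3.082 -0.   ] F [-0.3 -0.2 -2.2] open 0.046
s15 t 13.6 tcp [0.5214 0.1336 0.1053] rv [-0.61   3.081 -0.   ] F [-0.5  0.  -2. ] open 0.0458
[329 183]
```

View pics/w15c.png

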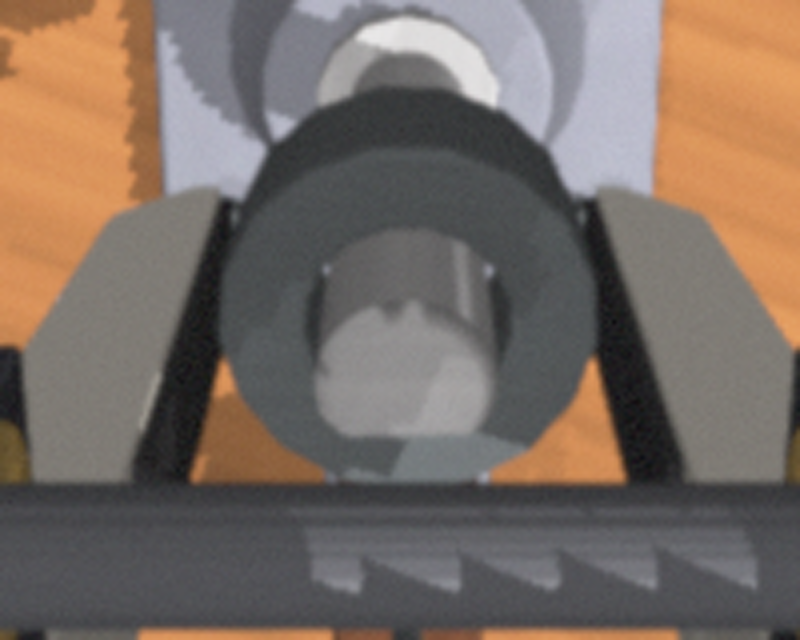

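View pics/s15c.png

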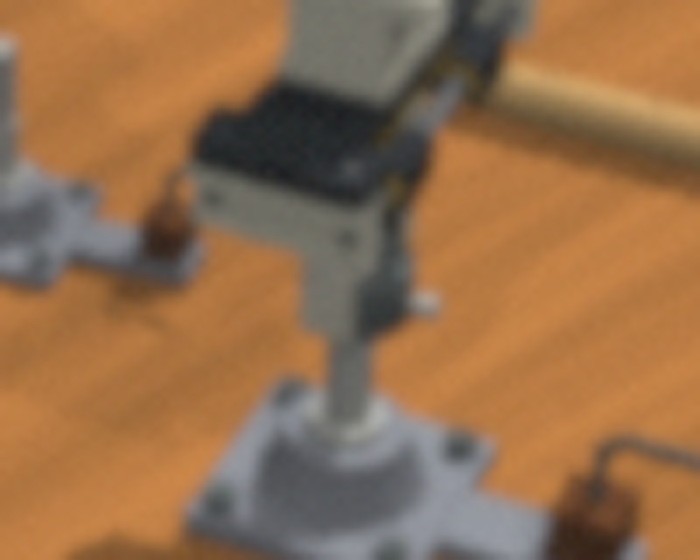

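Run:
```python
from h import *
d=dict(np.load('pics/s15.npz')); a=np.radians(22.4); e=np.array([np.cos(a),np.sin(a),0])
A=np.array([.5213,.1337,0])
print('seen head',(279+426/7-.43,143+303/7-.43))
for z in (.1085,.1125,.1165): print(z,proj(d,A+.031*e+[0,0,z]).round(1))
print('spindle shoulder seen',(279+352/7-.4,143+415/7-.4),'pred',proj(d,A+[0,0,.046]))
st()
```

```text
seen head (339.4271428571428, 185.85571428571427)
0.1085 [339.7 187.1]
0.1125 [339.8 185.9]
0.1165 [339.9 184.8]
spindle shoulder seen (328.8857142857143, 201.88571428571427) pred [328.00051471 201.10103091]
t 13.65 tcp [0.5214 0.1337 0.1054] yaw y 112.41 tilt [ 0.03 -0.  ] open 0.0456 F [-0.3 -0.4 -2.3] M [ 0.06 -0.01  0.  ]
```

The scene view puts the screw head at (339.4,185.9), against a prediction of (339.8,185.9) for z = 112.5 mm. I'll hold briefly to settle and then hand in.

Emit:
jog_arm(motion=[0.4, 0, 0, 0.001, 0, 0, 0, 0.4, 0, 0, 0.001, 0, 0, 0, 0.4, 0, 0, 0.001, 0, 0, 0, 0.4, 0, 0, 0.001, 0, 0, 0])

```text
t: 14.05
tool_pos: [0.5214, 0.1337, 0.1049]
orientation: [-0.61, 3.081, -0.0]
force: [0.0, 0.4, -2.4]
opening: 0.0459
```

Run:
```python
from h import *
st(); s,t=snap('t16','top'); save('t16z',t['frame'][90:310,80:450],2)
```

```text
t 14.05 tcp [0.5214 0.1337 0.1049] yaw y 112.41 tilt [ 0.03 -0.  ] open 0.0459 F [ 0.   0.4 -2.4] M [0.05 0.04 0.02]
t16 t 14.05 tcp [0.5214 0.1337 0.1049] rv [-0.61   3.081 -0.   ] F [ 0.   0.4 -2.4] open 0.0459
```

View pics/t16z.png

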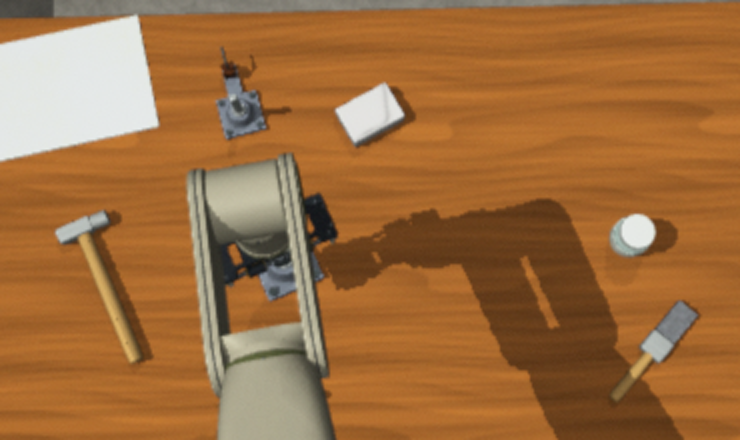

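The hammer, marble offcut, jar and brush are where they started, and the collar is being held over the flat.

```bash
python3 -c "
from h import *
print(close_job()); "
```

```text
the job is handed in; nothing more can be done
None
```

The job is done and handed in at about 14 s of the 64 s allowed, with the gripper still holding the collar on the spindle.

**What I did**
- I chose the largest of the three stands; its plate measures about 100 mm.
- I pinched the bare spindle across its flat. The opening read 15.6 mm, as expected for the 16 mm across the flat.
- I turned it about 47° until the flat faced the key block. Afterwards the flat's edge looked parallel to the stand's plate edge.
- I picked up the collar across its y axis, turned it so the screw points at the block, and lowered it over the spindle.

**Last checks**
- **Screw height:** it is about 112.4 mm up from the arm's reading, and the scene camera agreed to within half a pixel. The flat's middle is at 111.5–112.5 mm.
- **Screw direction:** tool heading matches the stand to within 0.1°. The screw's own line in the grip was only measured to about 1°, and it is hidden now the collar is on.
- **Level and clear:** tool tilt is under 0.1° and the collar's underside is at about 100 mm. The wrist force is only the collar's weight (−2.4 N), with no sign of contact.
- **Bystanders:** the marble offcut, hammer, jar and brush look unmoved in the last top view.

**Small disagreement:** the camera and the two pinches put the spindle's axis about 0.8 mm apart. I aimed between them, inside the 1.5–2 mm clearance.

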